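# Slide the top grommet box off the stack onto the rack's ledge

## Task

Three flat grommet boxes lie stacked in the pocket of the steel rack. Slide the top box sideways off the stack onto the rack's ledge, without lifting it, until it lies flat, square and fully home against the end stop, and let go of it. Go gently, for the clip-on lid cracks when pressed or pushed hard; leave the other two boxes where they are in the pocket and do not disturb the cup, the shuttlecocks or the tube.

Things in the scene. Friction and masses are not known exactly. Their poses are not given: they have to be found in the camera images.
- rack: Fixed steel rack, 116 mm along its x, 191 mm along its y. Origin on the shelf surface under it, z up; its y axis points from the pocket (stack) to the ledge: the way the top box slides. An open gap of 8 mm lies between stack and ledge. Heights given for the other points are above this origin.
- pocket (a point): Middle of the pocket floor, 6 mm up, at rack (0, -55) mm. Walls 58 mm high: back wall's inner face at rack y = -98 mm, side walls' inner faces at x = -53 and +53 mm, from y = -102 to -15 mm; open above and towards the ledge. They rise 4 mm above the top box and leave about 3 mm beside it, too little for a finger: the box can first be reached only on its lid.
- ledge (a point): Point on the ledge, 36.5 mm up (1.5 mm below the underside of the top box as it starts), at rack (0, 43) mm: below the centre of a box that is home. The ledge runs from rack y = -7 mm to the end stop and has no side walls.
- stop (a point): Middle of the end stop's face at its top edge, rack (0, 83) mm, 46.5 mm up: a fixed strip 10 mm high across the far end of the ledge. A box that is home touches it along its leading edge.
- top_box: Uppermost of three equal closed boxes, loose: 100 (x) x 80 (y, the way it slides) x 16 mm, 0.36-0.59 kg; origin: centre of underside, z up; starts near rack (0, -55, 38) mm, square to it. Lid: ribbed rubber panel 80 mm wide in x, 14 mm up, between slick 2 mm runners. Shut fingertips pressing the panel with 9-12 N drag the box; under 7 N they may slip. It cracks above 16 N of robot contact. All hard.
- mid_box: The middle box, same kind and size, origin at the centre of its underside, 22 mm up in the rack; must stay. The top box rests on its runners, 38 mm up; its panel lies 36 mm up.
- low_box: The lowest box, same kind and size, origin at the centre of its underside, on the pocket floor; must stay.
- cup: Bystander: white ceramic cup, 80 mm across, 85 mm high, upright; origin at the centre of its underside.
- shuttle_a: Bystander: nylon shuttlecock standing on its skirt, 64 mm across, 82 mm high; very light; origin at the centre of its underside.
- shuttle_b: Bystander: a second shuttlecock like the first.
- tube: Bystander: shuttle tube lying along its x, 380 mm long, 66 mm thick; origin below its middle.
Not all that is in view belongs to the job. Of the things shaped like the rack, the steel one is meant. What is shaped like the top_box but green is not meant.

How it is judged:
By the outcome, as a careful person would: the job done as asked, in the order asked, and still so for the second after the job is handed in, with the robot touching nothing.
It also fails if it takes over 72 s, if anything falls off the work surface, if the arm or the gripper's body presses on something with over 40 N, if the wrist force passes 120 N, or if a joint passes its speed limit or range.

## Robot

A 6-joint arm with a two-finger parallel gripper is mounted at the origin on the work surface. World frame = base frame: x ahead of the robot, y to its left, z up, the work surface at z = 0. Lengths are in mm, angles in rad, forces in N, time in s.
With the tool pointing down it reaches from about 350 to 775 mm from the base axis. Payload 7.3 kg.
Tool frame: the origin (TCP) lies between the finger pads; the fingertips stand 8 mm ahead of it and the grasp point (between the pads) lies 11 mm behind it; y points along the fingers, z is the direction in which the jaws open and shut, and the axes are right-handed (so a half turn about y gives the same grasp; the last joint's range is limited). The gripper opens to 92 mm and grips with 3 to 60 N. Pads are 19 mm wide; open, the fingers measure 130 mm over their backs; the gripper's body (75 mm by 190 mm) begins 47 mm behind the grasp point.
Start: joints at [1.097, 0.342, 1.524, -0, 1.275, -0.146], TCP at [169.015, 497.069, 234.741] pointing down, gripper open.
Joint ranges: [-2.53, 2.53], [-0.77, 2.02], [0.04, 2.7], [-1, 4.14], [0.28, 2.66], [-3.11, 3.11]. Speed limits (rad/s): [2.57, 2.57, 3.14, 3.14, 3.14, 3.14].

## Interface

Orientations are given as [roll, pitch, yaw] about the fixed x, y, z axes, in that order (R = Rz(yaw) Ry(pitch) Rx(roll)).
In Python, from plant import bot, vision, job gives the robot as it stands. The module is installed in compiled form; this text tells all that it offers.
- The arm moves only by the tool arm_command, never from a script. Its argument "deltas" is a list of rows, each a list of 4 numbers: the shift along the tool's x, y, z in m, then the turn about the tool's y in degrees. In form: [[x, y, z, twist], ...]. A call has 1 to 5 rows; each row shifts and turns the commanded pose from where the row before left it, along the tool's axes as they then stand; what a row does not reach is not made up. A row lasts 1/10 s, in which the tool goes at most 50 mm and 8.59 degrees, less where a joint would pass 70% of its speed; a pose out of reach is approached as far as the arm can. A call is refused whole if a number of a shift passes 0.05 or a number of a turn 8.59, either way. A call with a gripper value outside its range is refused whole. "claw" is the closure in counts, from 0 (fully open) to 255 (shut), set as the call begins (left out, the last holds). The fingers move at their own pace and stop on an object; the grip force is fixed at half the most. Time passes only in rows, so rows that do not move let the fingers close. It gives the time, the measured TCP pose, the force and the opening at its end, in the units of the state.
- bot.get_obs(): the state, without advancing time (a new reading comes with each control period).
- vision.capture(name): name is "scene" or "top"; returns a dict with "img" (480x640x3 uint8, red, green, blue), "camera_matrix" (3x3 intrinsics, pixels), "world_to_cam" (4x4, takes a point from world to camera coordinates). Camera axes: x right, y down, z forward; pixel columns grow to the right and rows downward; lengths in mm; the calibration is good to about 2 mm. A picture is of the moment at which its call begins. There is no depth.
- job.close_job(): hands the job in, once; it reports no verdict.
Trained networks look in a picture, given as the dict that the camera call returned (one of the last four; its "shot" number tells which), for a name from the list of things; names that differ only in an ending like _2 or _b are one class to them, and where a whole thing is asked for, a point or a joint stands for the part that bears it (a point fixed in the world has none). Each returns a list of dicts, best first, with "confidence" (0 to 1); they miss things now and then, are a little off and sometimes report something else, mostly with a low value. They report only what shows in the picture. A call takes as long as a camera call. They do not tell look-alikes from the thing itself.
- vision.find_in(picture, name): "xyz" ([x, y, z] in mm, in the coordinates of the camera as it stood for that picture, good to about 4 mm: the middle of the surface that is visible of it).
- vision.regions_of(picture, name): "mask" (480x640 bool, what is visible of it).
The state is a dict: "time": time; "joint_positions": joint angles; "dq": joint speeds; "tau": joint torques, N m; "tool_pos": TCP position; "tcp_rot": TCP orientation; "contact_force": force on the tool from outside, world axes, zero at the start; "moment": the same for the moment, N m; "grip_width": finger opening in mm.
Only numpy, scipy, OpenCV 4.12 (cv2) and the standard library are available. Lean on these libraries where they do the work, as an engineer would, in place of code of your own. Each camera call takes 0.05 s, during which the arm holds its last target. There are 200 camera calls.

## Working session

There is one attempt and no reset: what is moved stays moved. The work goes in short steps, Python scripts to look and compute and a tool call to move; the robot and the scene stay as the last step left them, time stands still between calls to the robot, and variables do not carry over. Pictures are saved under pics/ and viewed, about 8 in all and at most 12, crops included, and the job is handed in when it is done.

Besides the shell and the picture viewer there is one more tool, called after ">>>" by a JSON object that holds its "name" and its "arguments". arm_command: Moves the arm, as the interface text tells. Its arguments: {"type":"object","properties":{"deltas":{"type":"array","items":{"type":"array","items":{"type":"number"}}},"claw":{"type":"number"}},"required":["deltas"]}

```bash
mkdir -p pics; cat > h.py <<'E'
import numpy as np,cv2
from plant import bot,vision,job
np.set_printoptions(precision=2,suppress=True)
def cap(n,f=None):
    p=vision.capture(n)
    if f: cv2.imwrite('pics/'+f,p['img'][:,:,::-1])
    return p
def w(p,x):
    T=np.linalg.inv(p['world_to_cam']); return (T@np.r_[x,1])[:3]
def px(p,X):
    c=(p['world_to_cam']@np.r_[X,1])[:3]; u=p['camera_matrix']@c; return u[:2]/u[2]
def ray(p,uv,z):
    T=np.linalg.inv(p['world_to_cam']); d=T[:3,:3]@np.linalg.inv(p['camera_matrix'])@np.r_[uv,1]; o=T[:3,3]
    return o+d*(z-o[2])/d[2]
E
python3 - <<'E'
from h import *
for n in ('scene','top'):
    p=cap(n,n+'1.png')
    print(n,w(p,[0,0,0]))
    for t in ('rack','top_box','ledge','stop','pocket','cup','shuttle_a','tube'):
        for d in vision.find_in(p,t)[:4]: print(t,round(d['confidence'],2),w(p,d['xyz']),px(p,w(p,d['xyz'])))
o=bot.get_obs();print({k:np.array(v) for k,v in o.items()})
E
```

```text
scene [910.89 461.48 940.74]
rack 0.71 [826.47  33.05  32.03] [234.27 337.86]
top_box 0.95 [384.75 -32.59  14.53] [392.86 220.82]
top_box 0.89 [582.23 -30.66  50.19] [321.43 252.17]
top_box 0.42 [575.16   7.65  34.5 ] [334.22 267.42]
ledge 0.94 [571.37  46.46  37.89] [346.34 279.04]
ledge 0.81 [829.04  28.97  34.77] [231.9 336.3]
stop 0.91 [566.27  46.7   38.16] [348.43 277.9 ]
stop 0.77 [824.32  33.59  31.67] [235.41 337.58]
pocket 0.97 [563.55  51.3   36.64] [350.75 279.25]
pocket 0.6 [824.37  27.63  33.62] [233.81 334.79]
cup 0.58 [669.04 324.46  39.51] [391.94 419.98]
shuttle_a 0.76 [446.43 328.68  37.33] [487.16 356.19]
shuttle_a 0.6 [ 566.61 -277.31   28.28] [270.02 182.39]
tube 0.77 [ 565.92 -449.9    54.05] [234.89 132.04]
tube 0.26 [568.91  54.59  35.93] [349.53 281.8 ]
top [ 444.51  -48.99 1125.58]
rack 0.72 [546.91  43.64  34.05] [265.55 264.1 ]
rack 0.65 [825.    27.69  36.39] [270.35 149.56]
top_box 0.96 [377.35 -37.13  10.66] [301.99 336.12]
top_box 0.57 [578.11 -30.13  51.51] [296.55 249.11]
ledge 0.96 [548.3   48.23  35.76] [263.51 263.5 ]
ledge 0.58 [824.11  25.66  38.63] [271.13 149.59]
stop 0.86 [547.33  46.61  33.13] [264.31 264.  ]
stop 0.66 [828.93  33.56  35.52] [267.93 148.18]
pocket 0.87 [544.19  47.95  35.47] [263.67 265.26]
pocket 0.78 [824.37  25.73  31.99] [271.3  150.39]
cup 0.7 [690.15 339.69  44.25] [138.21 206.58]
shuttle_a 0.68 [ 556.65 -276.54   34.55] [401.3  256.12]
tube 0.64 [ 537.53 -463.63   65.01] [485.4  260.68]
{'time': array(0.9), 'joint_positions': array([ 1.1 ,  0.34,  1.52,  0.  ,  1.28, -0.15]), 'dq': array([-0., -0.,  0., -0.,  0.,  0.]), 'tau': array([  0.  , -43.11, -24.45,   0.07,   0.05,   0.  ]), 'tool_pos': array([169.  , 497.07, 234.74]), 'tcp_rot': array([-1.57,  0.  , -0.33]), 'contact_force': array([ 0.8 ,  0.03, -0.68]), 'moment': array([-0.  , -0.06, -0.01]), 'grip_width': array(91.64)}
```

```bash
cd pics; ls
```

```text
scene1.png
top1.png
```

View pics/top1.png

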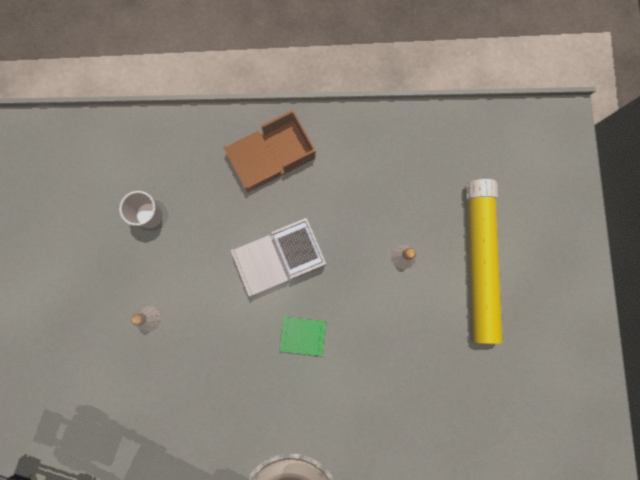

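View pics/scene1.png

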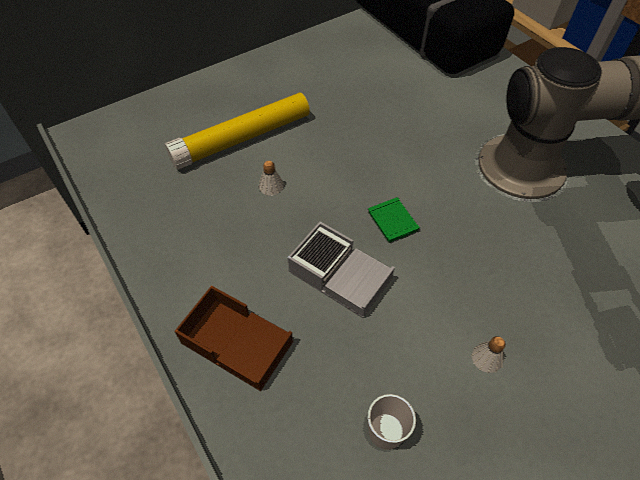

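The top view shows the steel rack at about (278,258): stack at (300,249), ledge at (262,265). The brown rack and the green box are look-alikes. The scene view agrees, with the stack at (322,252) and the ledge at (360,280). Next I'll zoom in on both.

```bash
python3 - <<'E'
from h import *
for n,f,(x,y,wd,ht) in (('top','a',(225,210,110,95)),('scene','b',(280,215,125,105))):
    im=cv2.imread(f'pics/{n}1.png')[y:y+ht,x:x+wd]
    s=6
    im=cv2.resize(im,None,fx=s,fy=s,interpolation=cv2.INTER_CUBIC)
    for i in range(0,wd,10):
        cv2.putText(im,str(x+i),(i*s,8),0,.3,(0,255,255),1); cv2.line(im,(i*s,10),(i*s,14),(0,255,255),1)
    for i in range(0,ht,10): cv2.putText(im,str(y+i),(0,i*s+4),0,.3,(0,255,255),1)
    cv2.imwrite(f'pics/crop_{f}.png',im)
E
```

```text
(no output)
```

View pics/crop_a.png

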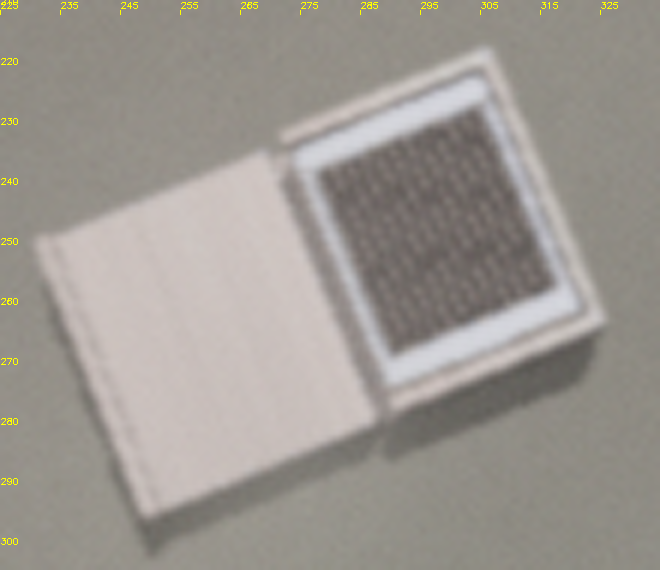

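View pics/crop_b.png

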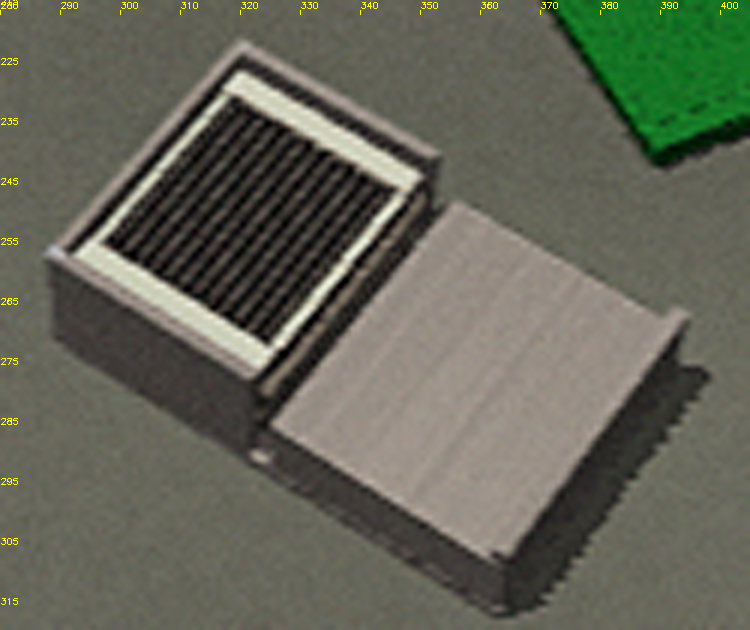

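```bash
cat > fit.py <<'E'
from h import *
from scipy.optimize import least_squares
P=np.array([[58,-102,58],[-58,-102,58],[58,-15,58],[-58,-15,58],[58,-7,36.5],[-58,-7,36.5],[58,89,46.5],[-58,89,46.5]],float)
obs={'top':[(487,47),(605,322),(282,138),(385,412),(265,152),(378,420),(36,240),(150,517)],
 'scene':[(52,250),(243,42),(262,378),(437,155),(272,425),(457,203),(510,555),(688,315)]}
off={'top':(225,210),'scene':(280,215)}
ps={n:cap(n) for n in obs}
uv={n:np.array(obs[n])/6+off[n] for n in obs}
def tf(v,P):
    c,s=np.cos(v[2]),np.sin(v[2]); return P@np.array([[c,s,0],[-s,c,0],[0,0,1]])+[v[0],v[1],v[3] if len(v)>3 else 0]
def res(v,ns): return np.concatenate([px(ps[n],X)-u for n in ns for X,u in zip(tf(v,P),uv[n])])
for ns in (['top'],['scene'],['top','scene']):
    r=least_squares(res,[560,10,.3],args=(ns,)); print(ns,r.x,'rms px',np.sqrt(np.mean(r.fun**2)), np.abs(r.fun).max())
v=r.x
r4=least_squares(res,[560,10,.3,0],args=(['top','scene'],)); print('with z',r4.x,np.sqrt(np.mean(r4.fun**2)))
for n,X in (('pocket',[0,-55,54]),('ledge',[0,43,54])): print(n,tf(v,np.array([X],float)))
for c in [(293,155),(475,75),(583,303),(395,385)]:
    X=ray(ps['top'],np.array(c)/6+off['top'],54)-[*v[:2],0]; c_,s_=np.cos(v[2]),np.sin(v[2]); print('box corner in rack',[c_*X[0]+s_*X[1],-s_*X[0]+c_*X[1]])
E
python3 fit.py
```

```text
['top'] [558.67  19.42   0.37] rms px 0.5601850483513956 1.6619970960470027
['scene'] [559.56  21.1    0.37] rms px 0.6582744518451369 1.4511075510428668
['top', 'scene'] [559.07  20.23   0.37] rms px 0.6728905826138808 1.4784273859437462
with z [558.67  19.6    0.37  -3.12] 0.5743585848611253
pocket [[578.92 -31.07  54.  ]]
ledge [[543.56  60.33  54.  ]]
box corner in rack [np.float64(48.35506853322357), np.float64(-17.04694355947949)]
box corner in rack [np.float64(50.21344967134196), np.float64(-94.1605993913692)]
box corner in rack [np.float64(-48.04842905146421), np.float64(-98.11756256406197)]
box corner in rack [np.float64(-49.17894422526559), np.float64(-19.433646327884787)]
```

>>> {"name": "arm_command", "arguments": {"deltas": [[0, 0, 0, -8], [0, 0, 0, -8], [0, 0, 0, -8], [0, 0, 0, -8], [0, 0, 0, -8]], "claw": 255}}

```text
time: 1.5
tool_pos: [169.0, 497.1, 234.8]
tcp_rot: [-1.571, -0.0, 0.376]
contact_force: [-0.9, -0.1, -1.0]
grip_width: 56.4
```

>>> {"name": "arm_command", "arguments": {"deltas": [[0.01, 0, -0.04, 0.4], [0.012, 0, -0.04, 0], [0.012, 0, -0.04, 0], [0.012, 0, -0.04, 0], [0.012, 0, -0.04, 0]]}}

```text
time: 2.0
tool_pos: [295.3, 329.6, 234.9]
tcp_rot: [-1.571, -0.001, 0.364]
contact_force: [0.3, 0.6, 0.2]
grip_width: 16.7
```

>>> {"name": "arm_command", "arguments": {"deltas": [[0.012, 0, -0.04, 0], [0.012, 0, -0.04, 0], [0.012, 0, -0.04, 0], [0.012, 0, -0.04, 0], [0.012, 0, -0.04, 0]]}}

```text
time: 2.5
tool_pos: [422.6, 163.8, 235.0]
tcp_rot: [-1.571, -0.001, 0.363]
contact_force: [0.0, 0.2, -0.6]
grip_width: 0.5
```

>>> {"name": "arm_command", "arguments": {"deltas": [[0.012, 0, -0.04, 0], [0.012, 0, -0.04, 0], [0.012, 0, -0.04, 0], [0.012, 0, -0.04, 0], [0.012, 0, -0.04, 0]]}}

```text
time: 3.0
tool_pos: [549.8, -1.9, 234.8]
tcp_rot: [-1.571, -0.0, 0.363]
contact_force: [0.4, 0.7, -0.3]
grip_width: 0.4
```

>>> {"name": "arm_command", "arguments": {"deltas": [[0.012, 0.02, -0.04, 0], [0, 0.03, 0, 0], [0, 0.03, 0, 0], [0, 0, 0, 0], [0, 0, 0, 0]]}}

```text
time: 3.5
tool_pos: [574.4, -33.4, 155.1]
tcp_rot: [-1.571, 0.0, 0.363]
contact_force: [0.4, -0.4, -0.0]
grip_width: 0.5
```

>>> {"name": "arm_command", "arguments": {"deltas": [[0.005, 0.02, 0.0005, -0.35], [0, 0.025, 0, 0], [0, 0.025, 0, 0], [0, 0.013, 0, 0], [0, 0, 0, 0]]}}

```text
time: 4.0
tool_pos: [578.7, -30.9, 71.6]
tcp_rot: [-1.57, 0.001, 0.37]
contact_force: [0.9, -0.2, 0.3]
grip_width: 0.4
```

```bash
python3 - <<'E'
from h import *
o=bot.get_obs();print(o['tool_pos'],o['tcp_rot'],o['contact_force'],o['moment'])
s=6
ims=[]
for n,(x,y,wd,ht) in (('top',(250,210,80,80)),('scene',(285,200,80,80))):
    p=cap(n); im=cv2.resize(np.ascontiguousarray(p['img'][y:y+ht,x:x+wd,::-1]),None,fx=5,fy=5,interpolation=cv2.INTER_CUBIC)
    for X in ([578.9,-31.1,52],np.array(o['tool_pos'])-[0,0,8]):
        u=(px(p,X)-[x,y]+.5)*5; cv2.circle(im,tuple(int(a) for a in u),4,(0,0,255),1)
    ims.append(im)
cv2.imwrite('pics/hover.png',np.hstack(ims))
E
```

```text
[578.71 -30.93  71.64] [-1.57  0.    0.37] [ 0.88 -0.22  0.28] [0.07 0.   0.03]
```

View pics/hover.png

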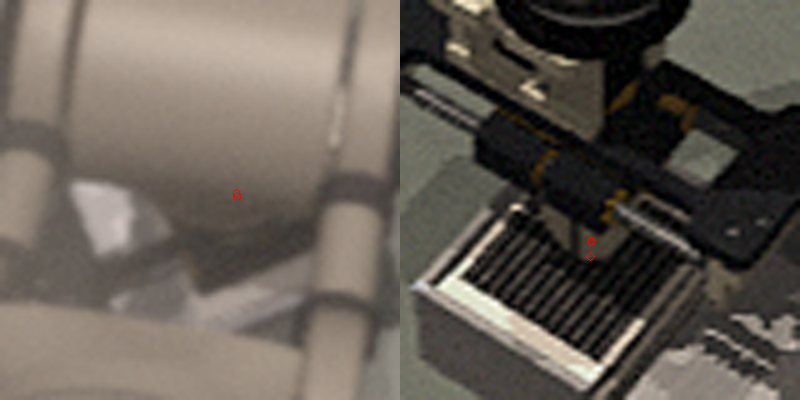

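The top view is blocked by the arm. The scene view shows the shut fingertips over the middle of the ribbed panel (circles at about (590,250)). I'm lowering gently.

>>> {"name": "arm_command", "arguments": {"deltas": [[0, 0.003, 0, 0], [0, 0.003, 0, 0], [0, 0.002, 0, 0], [0, 0.001, 0, 0], [0, 0, 0, 0]]}}

```text
time: 4.6
tool_pos: [578.7, -31.2, 62.6]
tcp_rot: [-1.571, 0.0, 0.369]
contact_force: [0.1, 0.3, -0.4]
grip_width: 0.4
```

>>> {"name": "arm_command", "arguments": {"deltas": [[0, 0.0005, 0, 0], [0, 0.0005, 0, 0], [0, 0.0005, 0, 0], [0, 0, 0, 0]]}}

```text
time: 5.0
tool_pos: [578.8, -31.2, 61.2]
tcp_rot: [-1.571, 0.0, 0.369]
contact_force: [-1.0, -0.3, 0.7]
grip_width: 0.8
```

>>> {"name": "arm_command", "arguments": {"deltas": [[0, 0.0005, 0, 0], [0, 0, 0, 0], [0, 0, 0, 0]]}}

```text
time: 5.3
tool_pos: [578.8, -31.2, 60.7]
tcp_rot: [-1.571, -0.0, 0.369]
contact_force: [-0.1, 0.2, -0.5]
grip_width: 0.3
```

>>> {"name": "arm_command", "arguments": {"deltas": [[0, 0.0005, 0, 0], [0, 0, 0, 0], [0, 0, 0, 0]]}}

```text
time: 5.6
tool_pos: [578.9, -31.2, 60.3]
tcp_rot: [-1.571, -0.0, 0.369]
contact_force: [0.5, -0.5, 0.7]
grip_width: 0.2
```

>>> {"name": "arm_command", "arguments": {"deltas": [[0, 0.0003, 0, 0], [0, 0, 0, 0], [0, 0, 0, 0]]}}

```text
time: 5.9
tool_pos: [578.9, -31.2, 60.3]
tcp_rot: [-1.571, -0.0, 0.369]
contact_force: [-2.0, 0.3, 5.9]
grip_width: 0.4
```

>>> {"name": "arm_command", "arguments": {"deltas": [[0, 0.0002, 0, 0], [0, 0, 0, 0], [0, 0, 0, 0]]}}

```text
time: 6.2
tool_pos: [578.9, -31.2, 60.2]
tcp_rot: [-1.571, -0.0, 0.369]
contact_force: [-2.6, 0.5, 6.7]
grip_width: 0.4
```

>>> {"name": "arm_command", "arguments": {"deltas": [[0, 0.0003, 0, 0], [0, 0, 0, 0], [0, 0, 0, 0]]}}

```text
time: 6.5
tool_pos: [578.9, -31.2, 60.2]
tcp_rot: [-1.571, -0.001, 0.37]
contact_force: [-3.1, 0.7, 8.1]
grip_width: 0.3
```

>>> {"name": "arm_command", "arguments": {"deltas": [[0, 0.0003, 0, 0], [0, 0, 0.0005, 0], [0, 0, 0.0005, 0], [0, 0, 0.001, 0], [0, 0, 0.001, 0]]}}

```text
time: 7.0
tool_pos: [578.9, -30.1, 60.2]
tcp_rot: [-1.574, -0.002, 0.37]
contact_force: [-0.1, -5.9, 6.6]
grip_width: 0.3
```

>>> {"name": "arm_command", "arguments": {"deltas": [[0, 0.0004, 0, 0], [0, 0.0003, 0.001, 0], [0, 0, 0.001, 0], [0, 0, 0.001, 0]]}}

```text
time: 7.4
tool_pos: [578.8, -27.8, 60.2]
tcp_rot: [-1.576, -0.004, 0.369]
contact_force: [1.5, -7.0, 9.3]
grip_width: 0.4
```

>>> {"name": "arm_command", "arguments": {"deltas": [[0, 0, 0.001, 0], [0, 0, 0.0015, 0], [0, 0, 0.0015, 0], [0, 0, 0.0015, 0], [0, 0, 0.0015, 0]]}}

```text
time: 7.9
tool_pos: [576.7, -21.0, 60.2]
tcp_rot: [-1.576, -0.005, 0.369]
contact_force: [1.9, -6.0, 9.1]
grip_width: 0.5
```

```bash
cat > look.py <<'E'
from h import *
import sys
o=bot.get_obs();print(o['tool_pos'],o['tcp_rot'],o['contact_force'])
ims=[]
c,s=np.cos(.369),np.sin(.369)
def rk(X): X=np.array(X,float); return np.array([559.07+c*X[0]-s*X[1],20.23+s*X[0]+c*X[1],X[2]])
for n,(x,y,wd,ht) in (('top',(225,210,110,100)),('scene',(280,215,125,100))):
    p=cap(n); im=cv2.resize(np.ascontiguousarray(p['img'][y:y+ht,x:x+wd,::-1]),None,fx=5 if n=='scene' else 1.5,fy=5 if n=='scene' else 1.5,interpolation=cv2.INTER_CUBIC)
    ims.append(im)
a,b=ims; a=cv2.copyMakeBorder(a,0,b.shape[0]-a.shape[0],0,0,0)
cv2.imwrite('pics/'+sys.argv[1],np.hstack([a,b]))
E
python3 look.py d1.png
```

```text
[576.73 -21.02  60.22] [-1.58 -0.01  0.37] [ 1.88 -6.02  9.13]
```

View pics/d1.png

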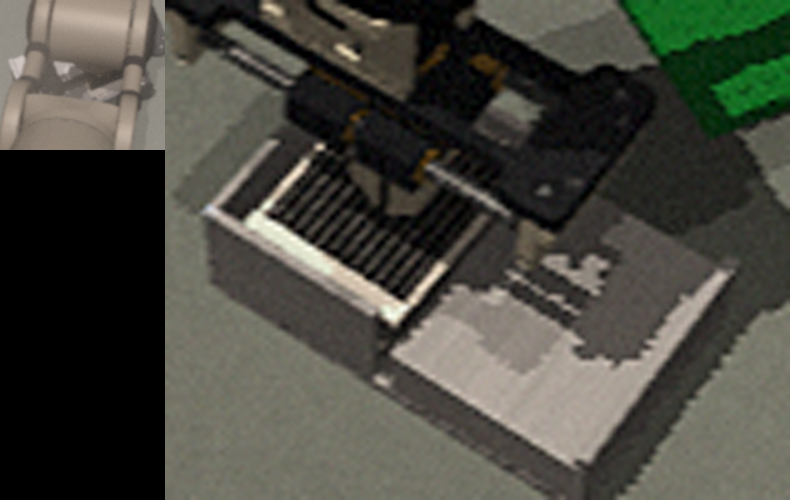

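The box has moved about 10 mm with the fingertips: the gap at the back wall now shows at (245,170), and the leading edge at (395,315) is past the wall ends.

>>> {"name": "arm_command", "arguments": {"deltas": [[-0.0002, 0, 0.002, 0], [-0.0002, 0, 0.002, 0], [-0.0002, 0, 0.002, 0], [-0.0002, 0, 0.002, 0], [-0.0002, 0, 0.002, 0]]}}

```text
time: 8.5
tool_pos: [572.3, -11.9, 60.2]
tcp_rot: [-1.576, -0.005, 0.369]
contact_force: [2.9, -6.1, 8.2]
grip_width: 0.2
```

>>> {"name": "arm_command", "arguments": {"deltas": [[0, 0, 0.002, 0], [0, 0, 0.002, 0], [0, 0, 0.002, 0], [0, 0, 0.002, 0], [0, 0, 0.002, 0]]}}

```text
time: 9.0
tool_pos: [568.6, -2.6, 60.2]
tcp_rot: [-1.576, -0.005, 0.37]
contact_force: [2.0, -6.2, 8.8]
grip_width: 0.7
```

>>> {"name": "arm_command", "arguments": {"deltas": [[0, 0.0002, 0.002, 0], [0, 0, 0.002, 0], [0, 0, 0.002, 0], [0, 0, 0.002, 0]]}}

```text
time: 9.4
tool_pos: [565.8, 4.8, 60.1]
tcp_rot: [-1.576, -0.005, 0.37]
contact_force: [2.7, -6.8, 9.2]
grip_width: 0.3
```

>>> {"name": "arm_command", "arguments": {"deltas": [[0, 0, 0.001, 0], [0, 0, 0.001, 0], [0, 0, 0.001, 0], [0, 0, 0.001, 0]]}}

```text
time: 9.8
tool_pos: [564.3, 8.6, 59.9]
tcp_rot: [-1.576, -0.005, 0.37]
contact_force: [2.3, -7.6, 9.4]
grip_width: 0.6
```

>>> {"name": "arm_command", "arguments": {"deltas": [[0, 0.0001, 0.002, 0], [0, 0.0001, 0.002, 0], [0, 0, 0.002, 0], [0, 0, 0.002, 0]]}}

```text
time: 10.2
tool_pos: [560.9, 16.5, 59.3]
tcp_rot: [-1.575, -0.004, 0.369]
contact_force: [1.8, -4.3, 4.9]
grip_width: 0.3
```

>>> {"name": "arm_command", "arguments": {"deltas": [[0, 0, 0.002, 0], [0, 0.0001, 0.002, 0], [0, 0, 0.002, 0], [0, 0, 0.002, 0]]}}

```text
time: 10.6
tool_pos: [555.5, 25.7, 57.6]
tcp_rot: [-1.57, 0.001, 0.37]
contact_force: [-0.2, 0.3, 0.4]
grip_width: 0.3
```

```bash
python3 look.py d2.png
```

```text
[555.47  25.67  57.55] [-1.57  0.    0.37] [-0.2   0.33  0.44]
```

View pics/d2.png

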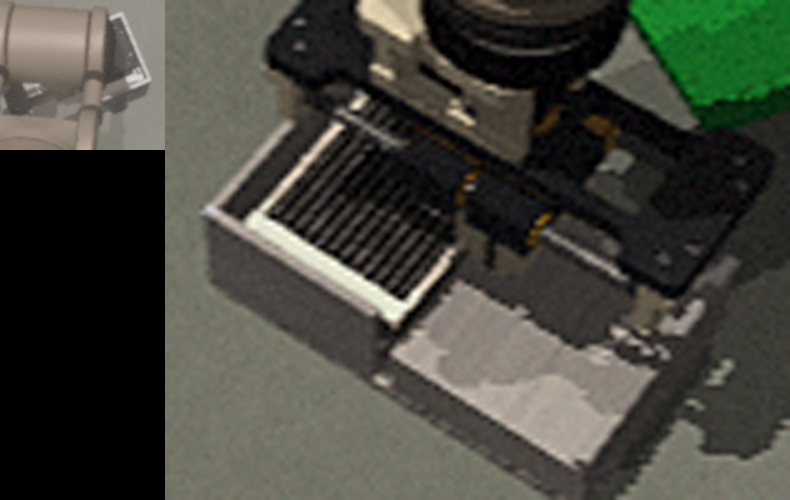

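The box moved only about 5 mm, then the fingertips slipped over it: its leading corner is still at (395,315), and the fingertips are past it over the ledge at (490,260). My press was slightly too light. I'll lift, go back and press with about 11 N.

>>> {"name": "arm_command", "arguments": {"deltas": [[0, -0.008, 0, 0], [0, -0.008, 0, 0], [0.001, 0, -0.02, 0], [0, 0, -0.02, 0], [0, 0, -0.017, 0]]}}

```text
time: 11.2
tool_pos: [578.1, -28.4, 74.9]
tcp_rot: [-1.572, -0.001, 0.37]
contact_force: [-0.7, 0.5, -1.1]
grip_width: 0.2
```

>>> {"name": "arm_command", "arguments": {"deltas": [[0, 0.005, 0, 0], [0, 0.004, 0, 0], [0, 0.002, 0, 0], [0, 0, 0, 0]]}}

```text
time: 11.6
tool_pos: [576.7, -26.7, 62.3]
tcp_rot: [-1.57, 0.001, 0.37]
contact_force: [0.5, -0.1, -0.0]
grip_width: 0.6
```

```bash
python3 - <<'E'
from h import *
p=cap('scene'); 
x,y,wd,ht=280,215,80,75
a=cv2.resize(cv2.imread('pics/scene1.png')[y:y+ht,x:x+wd],None,fx=5,fy=5,interpolation=cv2.INTER_CUBIC)
b=cv2.resize(np.ascontiguousarray(p['img'][y:y+ht,x:x+wd,::-1]),None,fx=5,fy=5,interpolation=cv2.INTER_CUBIC)
cv2.imwrite('pics/cmp.png',np.hstack([a,b]))
E
```

```text
(no output)
```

View pics/cmp.png

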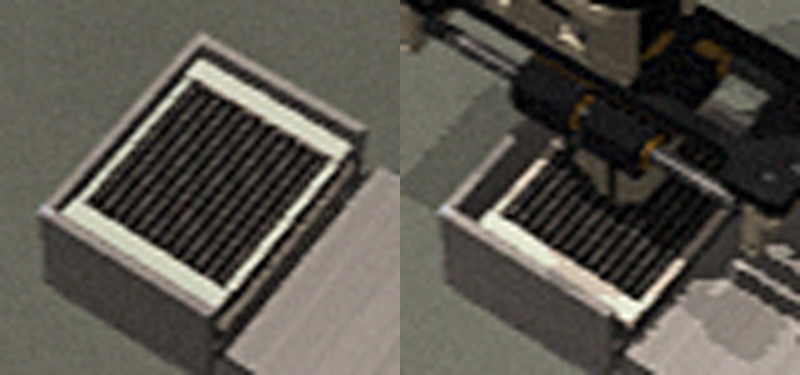

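The box moved about 9 mm and looks turned by about 3°. I'll measure the bright lid runner numerically so I don't use up views.

```bash
cat > trk.py <<'E'
from h import *
import sys
c,s=np.cos(.369),np.sin(.369)
def rack(p,uv,z):
    X=ray(p,uv,z); d=X-[559.07,20.23,0]; return np.array([c*d[0]+s*d[1],-s*d[0]+c*d[1]])
def track(p,img,z=54,xr=(35,56),yr=(-105,90)):
    # bright runner on +x side in rack coords
    m=(img.min(2)>float(sys.argv[1]) if len(sys.argv)>1 else img.min(2)>175)
    vs,us=np.nonzero(m); R=np.array([rack(p,(u,v),z) for u,v in zip(us,vs) if 270<u<400 and 210<v<325])
    R=R[(R[:,0]>xr[0])&(R[:,0]<xr[1])&(R[:,1]>yr[0])&(R[:,1]<yr[1])]
    k=np.polyfit(R[:,1],R[:,0],1)
    print('n',len(R),'x mid',R[:,0].mean(),'y range',np.percentile(R[:,1],[1,99]),'slope dx/dy deg',np.degrees(np.arctan(k[0])))
if __name__=='__main__':
    p=cap('scene')
    track(p,cv2.imread('pics/scene1.png')[:,:,::-1]); track(p,p['img'])
    o=bot.get_obs(); d=np.array(o['tool_pos'])-[559.07,20.23,0]; print('tcp rack',c*d[0]+s*d[1],-s*d[0]+c*d[1],d[2],o['contact_force'])
E
python3 trk.py
```

```text
n 133 x mid 46.65304554863895 y range [-101.94  -18.54] slope dx/dy deg -1.1475725272273656
n 103 x mid 47.370744433941724 y range [-102.45   -9.35] slope dx/dy deg 0.028775025987107003
tcp rack -0.106546885560725 -50.46911996178335 62.86660335890329 [-0.8  -0.15  0.25]
```

>>> {"name": "arm_command", "arguments": {"deltas": [[0.004, 0.001, 0.004, 0], [0, 0.001, 0, 0], [0, 0.0003, 0, 0], [0, 0.0003, 0, 0], [0, 0, 0, 0]]}}

```text
time: 12.2
tool_pos: [579.6, -22.3, 60.3]
tcp_rot: [-1.571, -0.0, 0.369]
contact_force: [0.5, 0.8, -0.2]
grip_width: 0.3
```

>>> {"name": "arm_command", "arguments": {"deltas": [[0, 0.0005, 0, 0], [0, 0, 0, 0], [0, 0, 0, 0]]}}

```text
time: 12.5
tool_pos: [579.6, -22.3, 60.3]
tcp_rot: [-1.571, -0.0, 0.369]
contact_force: [-2.0, 0.3, 5.4]
grip_width: 0.7
```

>>> {"name": "arm_command", "arguments": {"deltas": [[-0.0003, 0.0004, 0, 0], [0, 0.0004, 0, 0], [0, 0, 0, 0], [0, 0, 0, 0]]}}

```text
time: 12.9
tool_pos: [579.7, -22.3, 60.2]
tcp_rot: [-1.571, -0.001, 0.369]
contact_force: [-2.8, 0.8, 10.7]
grip_width: 0.2
```

>>> {"name": "arm_command", "arguments": {"deltas": [[0, 0.0001, 0.0007, 0], [0, 0.0001, 0.0007, 0], [0, 0.0001, 0.0007, 0], [0, 0.0001, 0.0007, 0], [0, 0, 0, 0]]}}

```text
time: 13.4
tool_pos: [579.7, -21.8, 60.2]
tcp_rot: [-1.575, -0.002, 0.37]
contact_force: [-1.4, -6.5, 9.7]
grip_width: 0.6
```

>>> {"name": "arm_command", "arguments": {"deltas": [[0, 0.0002, 0.0007, 0], [0, 0.0002, 0.0007, 0], [0, 0, 0.0007, 0], [0, 0, 0, 0]]}}

```text
time: 13.8
tool_pos: [579.7, -20.6, 60.2]
tcp_rot: [-1.577, -0.004, 0.37]
contact_force: [0.6, -9.8, 10.1]
grip_width: 0.4
```

```bash
python3 trk.py
```

```text
n 133 x mid 46.65304554863895 y range [-101.94  -18.54] slope dx/dy deg -1.1475725272273656
n 87 x mid 47.76926491425487 y range [-102.7   -9.3] slope dx/dy deg -0.30561988531397805
tcp rack 4.46721920481934 -45.514321953531606 60.20816052694607 [-0.71 -9.64 10.48]
```

```bash
python3 - <<'E'
from h import *
p=cap('scene','scene_now.png')
x,y,wd,ht=305,250,40,50
f=lambda im:cv2.resize(np.ascontiguousarray(im[y:y+ht,x:x+wd]),None,fx=10,fy=10,interpolation=cv2.INTER_CUBIC)
im=np.hstack([f(cv2.imread('pics/scene1.png')),f(p['img'][:,:,::-1])])
im=np.clip((im/255.)**.6*255,0,255).astype(np.uint8)
cv2.imwrite('pics/gap.png',im)
E
```

```text
(no output)
```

View pics/gap.png

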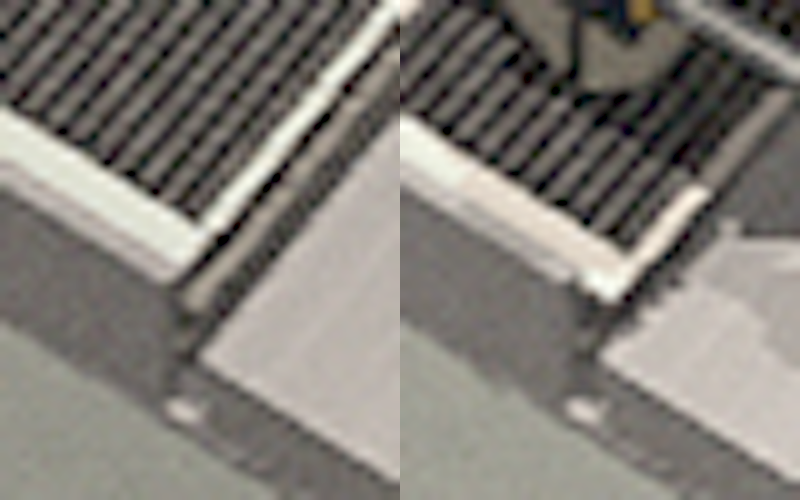

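```bash
python3 - <<'E'
from h import *
import h
c,s=np.cos(.369),np.sin(.369)
p=cap('scene')
def rk(x,y,z): return px(p,[559.07+c*x-s*y,20.23+s*x+c*y,z])
g=lambda u:(u-[305,250]+.5)*10
for X in [(50,-15,54),(50,-6,54),(53,-6,54),(50,-6,50),(50,-5,50),(53,-15,58),(58,-15,58),(58,-7,36.5)]: print(X,g(rk(*X)))
print('per mm x,y,z',rk(1,0,50)-rk(0,0,50),rk(0,1,50)-rk(0,0,50),rk(0,0,51)-rk(0,0,50))
print(bot.get_obs()['contact_force'],bot.get_obs()['time'])
E
```

```text
(50, -15, 54) [199.51 268.8 ]
(50, -6, 54) [235.68 290.98]
(53, -6, 54) [227.2  301.34]
(50, -6, 50) [235.4  300.99]
(50, -5, 50) [239.42 303.46]
(53, -15, 58) [191.15 269.01]
(58, -15, 58) [176.87 286.27]
(58, -7, 36.5) [208.1 359.3]
per mm x,y,z [-0.27  0.33] [0.4  0.24] [ 0.02 -0.26]
[  0.14 -10.15  10.71] 13.95
```

The leading +x corner now sits at about (612,300), against about (195,265) on the left at the start. The box has turned about 3–4° clockwise and is wedged between the side walls after about 8 mm. I'll unload, then press nearer the leading edge on the +x side and nudge it back square.

>>> {"name": "arm_command", "arguments": {"deltas": [[0, -0.002, -0.002, 0], [0, -0.003, 0, 0], [0.01, 0, 0.008, 0], [0.01, 0, 0.008, 0], [0, 0, 0, 0]]}}

```text
time: 14.45
tool_pos: [592.0, 4.6, 62.9]
tcp_rot: [-1.57, -0.0, 0.372]
contact_force: [0.5, 0.1, -0.6]
grip_width: 0.3
```

>>> {"name": "arm_command", "arguments": {"deltas": [[0, 0.002, 0, 0], [0, 0.001, 0, 0], [0, 0.0005, 0, 0], [0, 0, 0, 0], [0, 0, 0, 0]]}}

```text
time: 14.95
tool_pos: [591.1, 3.0, 60.3]
tcp_rot: [-1.57, -0.001, 0.369]
contact_force: [-0.5, 3.5, 5.8]
grip_width: 0.5
```

>>> {"name": "arm_command", "arguments": {"deltas": [[0, 0.0005, 0, 0], [0, 0.0003, 0, 0], [-0.0007, 0.0002, 0, 0], [-0.0007, 0, 0, 0], [-0.0007, 0, 0, 0]]}}

```text
time: 15.45
tool_pos: [590.8, 2.6, 60.3]
tcp_rot: [-1.571, -0.005, 0.369]
contact_force: [3.3, 5.1, 6.3]
grip_width: 0.8
```

>>> {"name": "arm_command", "arguments": {"deltas": [[0, 0.0004, 0.0006, 0], [0, 0.0004, 0.0006, 0], [-0.0007, 0.0002, 0, 0], [-0.0007, 0, 0, 0], [-0.0007, 0, 0, 0]]}}

```text
time: 15.95
tool_pos: [590.4, 2.4, 60.2]
tcp_rot: [-1.574, -0.009, 0.369]
contact_force: [6.9, 3.9, 9.4]
grip_width: 0.3
```

>>> {"name": "arm_command", "arguments": {"deltas": [[-0.0007, 0.0002, 0.0003, 0], [-0.0007, 0, 0, 0], [-0.0007, 0, 0, 0], [-0.0005, 0, 0, 0]]}}

```text
time: 16.35
tool_pos: [588.3, 1.5, 60.2]
tcp_rot: [-1.574, -0.01, 0.369]
contact_force: [6.0, 3.7, 9.8]
grip_width: 0.5
```

```bash
python3 trk.py
```

```text
n 133 x mid 46.65304554863895 y range [-101.94  -18.54] slope dx/dy deg -1.1475725272273656
n 50 x mid 46.23102540942114 y range [-103.26   -9.63] slope dx/dy deg -2.0649053961371857
tcp rack 20.441810340820624 -27.96217663412655 60.21504122166984 [6.35 3.64 9.59]
```

>>> {"name": "arm_command", "arguments": {"deltas": [[0, -0.002, 0, 0], [0.001, -0.003, 0, 0], [-0.008, 0, -0.01, 0], [-0.008, 0, -0.01, 0], [0, 0, 0, 0]]}}

```text
time: 16.9
tool_pos: [576.5, -24.8, 62.0]
tcp_rot: [-1.57, 0.002, 0.367]
contact_force: [0.5, 0.1, -0.4]
grip_width: 0.4
```

```bash
python3 - <<'E'
from h import *
p=cap('scene','scene_now2.png')
x,y,wd,ht=285,215,70,75
f=lambda im:cv2.resize(np.ascontiguousarray(im[y:y+ht,x:x+wd]),None,fx=5.7,fy=5.7,interpolation=cv2.INTER_CUBIC)
im=np.hstack([f(cv2.imread('pics/scene_now.png')),f(p['img'][:,:,::-1])])
cv2.imwrite('pics/gap2.png',np.clip((im/255.)**.6*255,0,255).astype(np.uint8))
import subprocess
E
python3 trk.py
```

```text
n 133 x mid 46.65304554863895 y range [-101.94  -18.54] slope dx/dy deg -1.1475725272273656
n 105 x mid 46.7046148759619 y range [-102.42   -9.36] slope dx/dy deg -0.20677849357433722
tcp rack 1.102883624550076 -47.295739805922366 62.269729004362574 [-0.05 -0.25  0.51]
```

View pics/gap2.png

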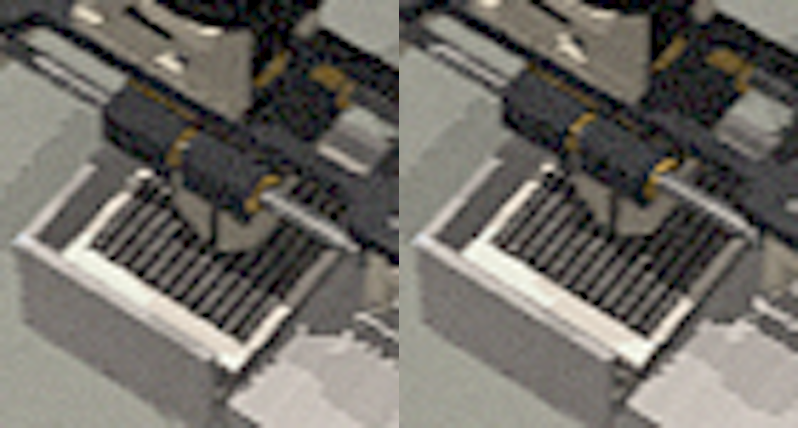

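The box is square again: its side edge runs (468,258)–(640,362), parallel to the wall. Dragging again from the centre with a firmer press.

>>> {"name": "arm_command", "arguments": {"deltas": [[0.003, 0.001, 0, 0.1], [0, 0.0007, 0, 0], [0, 0.0004, 0, 0], [0, 0.0004, 0.0005, 0], [0, 0.0002, 0.0005, 0]]}}

```text
time: 17.5
tool_pos: [580.5, -21.1, 60.3]
tcp_rot: [-1.572, -0.001, 0.368]
contact_force: [-0.6, -4.6, 4.1]
grip_width: 0.3
```

>>> {"name": "arm_command", "arguments": {"deltas": [[0, 0.0005, 0, 0], [0, 0.0004, 0, 0], [0, 0.0003, 0, 0], [0, 0, 0, 0]]}}

```text
time: 17.9
tool_pos: [580.5, -21.1, 60.2]
tcp_rot: [-1.572, -0.001, 0.368]
contact_force: [-3.0, -2.6, 11.7]
grip_width: 0.7
```

>>> {"name": "arm_command", "arguments": {"deltas": [[0, 0.0001, 0.0006, 0], [0, 0.0001, 0.0006, 0], [0, 0, 0.0006, 0], [0, 0, 0, 0]]}}

```text
time: 18.3
tool_pos: [580.5, -20.7, 60.2]
tcp_rot: [-1.575, -0.002, 0.368]
contact_force: [-0.9, -7.5, 10.6]
grip_width: 0.4
```

>>> {"name": "arm_command", "arguments": {"deltas": [[0, 0, 0.0006, 0], [0, 0, 0.0006, 0], [0, 0, 0.0004, 0], [0, 0, 0, 0]]}}

```text
time: 18.7
tool_pos: [580.5, -19.2, 60.2]
tcp_rot: [-1.575, -0.003, 0.368]
contact_force: [0.3, -6.9, 9.4]
grip_width: 0.3
```

>>> {"name": "arm_command", "arguments": {"deltas": [[-0.0004, 0.0001, 0.001, 0], [-0.0004, 0.0001, 0.001, 0], [-0.0002, 0, 0.001, 0], [0, 0, 0, 0]]}}

```text
time: 19.1
tool_pos: [579.4, -16.5, 60.2]
tcp_rot: [-1.576, -0.005, 0.368]
contact_force: [3.7, -6.3, 8.2]
grip_width: 0.6
```

```bash
python3 trk.py
```

```text
n 133 x mid 46.65304554863895 y range [-101.94  -18.54] slope dx/dy deg -1.1475725272273656
n 93 x mid 47.3879400625029 y range [-102.61   -5.2 ] slope dx/dy deg -1.154620968959733
tcp rack 5.6652843971356734 -41.532886100243644 60.23883979150121 [ 3.58 -6.7   8.23]
```

>>> {"name": "arm_command", "arguments": {"deltas": [[0, 0.0003, 0.001, 0], [0, 0.0003, 0.001, 0], [0, 0, 0.001, 0], [0, 0, 0.001, 0], [0, 0, 0.001, 0]]}}

```text
time: 19.65
tool_pos: [578.1, -12.4, 60.2]
tcp_rot: [-1.577, -0.007, 0.368]
contact_force: [2.1, -8.4, 10.5]
grip_width: 0.1
```

>>> {"name": "arm_command", "arguments": {"deltas": [[0, 0, 0.0015, 0], [0, 0, 0.0015, 0], [0, 0, 0.0015, 0], [0, 0, 0.0015, 0], [0, 0, 0, 0]]}}

```text
time: 20.15
tool_pos: [576.0, -6.5, 60.2]
tcp_rot: [-1.577, -0.007, 0.368]
contact_force: [3.8, -7.3, 11.1]
grip_width: 0.3
```

```bash
python3 trk.py
```

```text
n 133 x mid 46.65304554863895 y range [-101.94  -18.54] slope dx/dy deg -1.1475725272273656
n 108 x mid 47.696059329524786 y range [-102.37    6.28] slope dx/dy deg -1.2153179922850694
tcp rack 6.0699932553765805 -31.05482093993283 60.18560860868788 [ 1.95 -7.06 10.91]
```

>>> {"name": "arm_command", "arguments": {"deltas": [[0, 0, 0.002, 0], [0, 0, 0.002, 0], [0, 0, 0.002, 0], [0, 0, 0.002, 0], [0, 0, 0.002, 0]]}}

```text
time: 20.7
tool_pos: [572.4, 2.8, 60.2]
tcp_rot: [-1.576, -0.007, 0.368]
contact_force: [3.0, -7.4, 11.2]
grip_width: 0.0
```

>>> {"name": "arm_command", "arguments": {"deltas": [[0, 0, 0.0015, 0], [0, 0, 0.0015, 0], [0, 0, 0.001, 0], [0, 0, 0.001, 0]]}}

```text
time: 21.1
tool_pos: [570.5, 7.5, 60.0]
tcp_rot: [-1.576, -0.006, 0.368]
contact_force: [2.9, -8.0, 10.6]
grip_width: 0.4
```

```bash
python3 trk.py
```

```text
n 133 x mid 46.65304554863895 y range [-101.94  -18.54] slope dx/dy deg -1.1475725272273656
n 133 x mid 47.989619164761116 y range [-101.94   21.7 ] slope dx/dy deg -0.9616249365061296
tcp rack 6.067086292476791 -15.80527340854187 60.010844080833344 [ 2.02 -7.3  10.77]
```

>>> {"name": "arm_command", "arguments": {"deltas": [[0, 0.0001, 0.0015, 0], [0, 0.0001, 0.0015, 0], [0, 0, 0.0015, 0], [0, 0, 0.0015, 0]]}}

```text
time: 21.55
tool_pos: [568.4, 13.1, 59.9]
tcp_rot: [-1.576, -0.007, 0.368]
contact_force: [3.1, -8.6, 9.8]
grip_width: 0.4
```

>>> {"name": "arm_command", "arguments": {"deltas": [[0, 0.0002, 0.0015, 0], [0, 0.0001, 0.0015, 0], [0, 0, 0.0015, 0]]}}

```text
time: 21.85
tool_pos: [567.0, 17.1, 59.8]
tcp_rot: [-1.577, -0.007, 0.368]
contact_force: [2.7, -8.2, 12.2]
grip_width: 0.4
```

>>> {"name": "arm_command", "arguments": {"deltas": [[0, 0, 0.0015, 0], [0, 0, 0.0015, 0], [0, 0, 0.0015, 0], [0, 0, 0.0015, 0]]}}

```text
time: 22.25
tool_pos: [564.8, 22.9, 59.7]
tcp_rot: [-1.576, -0.007, 0.368]
contact_force: [3.5, -7.9, 12.0]
grip_width: 0.4
```

>>> {"name": "arm_command", "arguments": {"deltas": [[0, 0, 0.0015, 0], [0, 0, 0.0015, 0], [0, 0, 0.0015, 0], [0, 0, 0.0015, 0]]}}

```text
time: 22.65
tool_pos: [562.5, 28.5, 59.6]
tcp_rot: [-1.576, -0.007, 0.368]
contact_force: [3.4, -8.5, 10.8]
grip_width: 0.4
```

```bash
python3 trk.py
```

```text
n 133 x mid 46.65304554863895 y range [-101.94  -18.54] slope dx/dy deg -1.1475725272273656
n 157 x mid 48.62757874197706 y range [-101.53   43.77] slope dx/dy deg -1.4206256813110985
tcp rack 6.2326190461026245 6.715781015277442 59.57077317454153 [ 2.54 -7.41 11.67]
```

>>> {"name": "arm_command", "arguments": {"deltas": [[0, 0, 0.0015, 0], [0, 0, 0.0015, 0], [0, 0.0001, 0.0015, 0], [0, 0, 0.0015, 0], [0, 0, 0.0015, 0]]}}

```text
time: 23.2
tool_pos: [559.9, 35.5, 59.5]
tcp_rot: [-1.576, -0.007, 0.368]
contact_force: [3.0, -8.7, 11.7]
grip_width: 1.0
```

>>> {"name": "arm_command", "arguments": {"deltas": [[0, 0, 0.0015, 0], [0, 0, 0.0015, 0], [0, 0, 0.0015, 0], [0, 0, 0.0015, 0]]}}

```text
time: 23.6
tool_pos: [557.7, 41.2, 59.4]
tcp_rot: [-1.576, -0.007, 0.368]
contact_force: [1.8, -7.4, 11.2]
grip_width: 0.3
```

>>> {"name": "arm_command", "arguments": {"deltas": [[0, 0, 0.0015, 0], [0, 0, 0.0015, 0], [0, 0, 0.0015, 0]]}}

```text
time: 23.9
tool_pos: [556.0, 45.5, 59.4]
tcp_rot: [-1.576, -0.007, 0.368]
contact_force: [3.3, -8.0, 11.9]
grip_width: 0.6
```

>>> {"name": "arm_command", "arguments": {"deltas": [[0, 0, 0.0015, 0], [0, 0, 0.0015, 0], [0, 0, 0.0015, 0]]}}

```text
time: 24.2
tool_pos: [553.6, 50.1, 58.7]
tcp_rot: [-1.575, -0.005, 0.368]
contact_force: [3.0, -6.8, 8.9]
grip_width: 0.5
```

>>> {"name": "arm_command", "arguments": {"deltas": [[0, 0.0003, 0.001, 0], [0, 0.0001, 0.0015, 0], [0, 0, 0.0015, 0], [0, 0, 0.0015, 0]]}}

```text
time: 24.6
tool_pos: [552.0, 54.9, 58.7]
tcp_rot: [-1.575, -0.006, 0.368]
contact_force: [3.3, -6.9, 11.3]
grip_width: 0.4
```

```bash
python3 trk.py
```

```text
n 133 x mid 46.65304554863895 y range [-101.94  -18.54] slope dx/dy deg -1.1475725272273656
n 198 x mid 49.0676328693988 y range [-100.84   70.96] slope dx/dy deg -0.3057712402090906
tcp rack 5.944221993737023 35.11645062797403 58.71785484353179 [ 2.28 -7.23 10.82]
```

>>> {"name": "arm_command", "arguments": {"deltas": [[0, 0, 0.0013, 0], [0, 0, 0.0013, 0], [0, 0, 0.0012, 0], [0, 0, 0.0012, 0]]}}

```text
time: 25.05
tool_pos: [550.3, 59.6, 58.7]
tcp_rot: [-1.575, -0.006, 0.368]
contact_force: [3.4, -7.9, 11.4]
grip_width: 0.5
```

>>> {"name": "arm_command", "arguments": {"deltas": [[0, 0, 0.0005, 0], [0, 0, 0.0005, 0]]}}

```text
time: 25.25
tool_pos: [550.0, 60.5, 58.7]
tcp_rot: [-1.575, -0.006, 0.368]
contact_force: [3.5, -7.4, 10.5]
grip_width: 0.3
```

>>> {"name": "arm_command", "arguments": {"deltas": [[0, 0, 0.0005, 0], [0, 0, 0.0005, 0]]}}

```text
time: 25.45
tool_pos: [549.6, 61.5, 58.7]
tcp_rot: [-1.575, -0.006, 0.368]
contact_force: [3.0, -8.1, 11.7]
grip_width: 0.6
```

>>> {"name": "arm_command", "arguments": {"deltas": [[0, -0.0004, 0.0003, 0], [0, 0, 0.0004, 0], [0, 0, 0, 0]]}}

```text
time: 25.75
tool_pos: [549.0, 62.5, 58.8]
tcp_rot: [-1.574, -0.005, 0.368]
contact_force: [3.8, -6.7, 8.8]
grip_width: 0.5
```

>>> {"name": "arm_command", "arguments": {"deltas": [[0, 0, 0.0004, 0], [0, 0, 0.0003, 0], [0, 0, 0, 0]]}}

```text
time: 26.05
tool_pos: [548.7, 63.1, 58.7]
tcp_rot: [-1.575, -0.005, 0.368]
contact_force: [3.1, -6.2, 8.9]
grip_width: 0.1
```

Still gliding at about 7 N. I'll continue in small steps.

>>> {"name": "arm_command", "arguments": {"deltas": [[0, 0, 0.0004, 0], [0, 0, 0.0003, 0], [0, 0, 0, 0]]}}

```text
time: 26.35
tool_pos: [548.5, 63.6, 58.8]
tcp_rot: [-1.575, -0.005, 0.368]
contact_force: [2.8, -6.4, 8.3]
grip_width: 0.2
```

>>> {"name": "arm_command", "arguments": {"deltas": [[0, 0, 0.0004, 0], [0, 0, 0.0003, 0], [0, 0, 0, 0]]}}

```text
time: 26.65
tool_pos: [548.2, 64.3, 58.8]
tcp_rot: [-1.575, -0.005, 0.368]
contact_force: [2.9, -6.8, 8.8]
grip_width: 0.4
```

```bash
python3 look.py d3.png; python3 trk.py
```

```text
[548.22  64.27  58.78] [-1.57 -0.01  0.37] [ 2.93 -6.81  8.8 ]
n 133 x mid 46.65304554863895 y range [-101.94  -18.54] slope dx/dy deg -1.1475725272273656
n 195 x mid 49.135224362278315 y range [-100.89   79.5 ] slope dx/dy deg -0.3095290731984443
tcp rack 5.726648391645311 44.97440162226689 58.75130285405136 [ 2.44 -6.54  9.76]
```

View pics/d3.png

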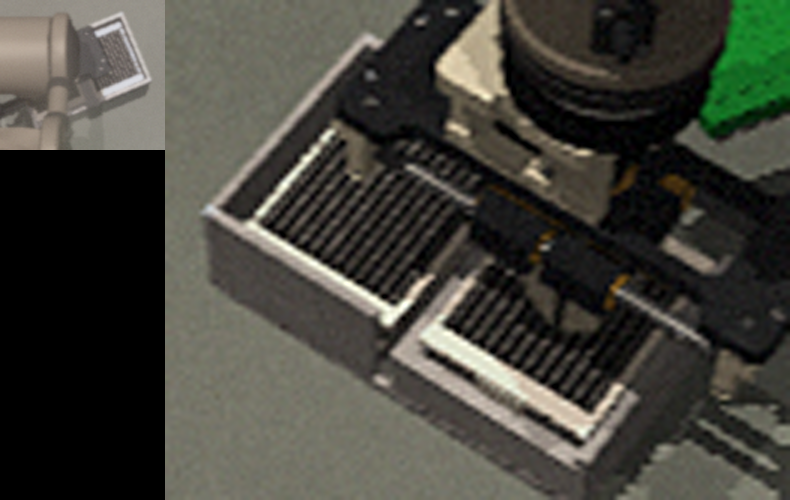

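```bash
python3 - <<'E'
from h import *
c,s=np.cos(.369),np.sin(.369)
p=cap('scene')
def rk(x,y,z): return px(p,[559.07+c*x-s*y,20.23+s*x+c*y,z])
g=lambda u:(u-[280,215]+.5)*5+[165,0]
for n,X in [('wall back',(58,-102,58)),('wall end',(58,-15,58)),('mid lead',(50,-15,38)),('mid rear +x',(50,-95,38)),('mid rear -x',(-50,-95,38)),('top home lead +x',(50,83,52.5)),('top home rear +x',(50,3,52.5)),('top home lead1.2',(51.2,83,52.5)),('stop face',(58,83,46.5)),('stop outer',(58,89,46.5)),('ledge',(58,-7,36.5))]: print(n,X,g(rk(*X)))
E
```

```text
wall back (58, -102, 58) [208.11 213.26]
wall end (58, -15, 58) [378.44 318.13]
mid lead (50, -15, 38) [389.42 329.32]
mid rear +x (50, -95, 38) [235.13 234.2 ]
mid rear -x (-50, -95, 38) [372.19  78.88]
top home lead +x (50, 83, 52.5) [592.26 435.54]
top home rear +x (50, 3, 52.5) [425.96 333.52]
top home lead1.2 (51.2, 83, 52.5) [590.62 437.74]
stop face (58, 83, 46.5) [580.19 457.3 ]
stop outer (58, 89, 46.5) [592.98 465.21]
ledge (58, -7, 36.5) [394.05 354.65]
```

Both show the lid close to home: the seen leading corner is about (590,435) against an expected (592,435). The middle box is in place. The stop hasn't been felt yet, so I'll keep creeping.

>>> {"name": "arm_command", "arguments": {"deltas": [[0, 0, 0.0004, 0], [0, 0, 0.0003, 0], [0, 0, 0, 0]]}}

```text
time: 27.15
tool_pos: [547.9, 64.9, 58.7]
tcp_rot: [-1.575, -0.005, 0.368]
contact_force: [2.8, -7.3, 8.5]
grip_width: 0.5
```

>>> {"name": "arm_command", "arguments": {"deltas": [[0, 0, 0.0004, 0], [0, 0, 0.0003, 0], [0, 0, 0, 0]]}}

```text
time: 27.45
tool_pos: [547.6, 65.5, 58.7]
tcp_rot: [-1.575, -0.005, 0.368]
contact_force: [2.7, -6.3, 9.1]
grip_width: 0.2
```

>>> {"name": "arm_command", "arguments": {"deltas": [[0, 0, 0.0004, 0], [0, 0, 0.0003, 0], [0, 0, 0, 0]]}}

```text
time: 27.75
tool_pos: [547.4, 66.1, 58.7]
tcp_rot: [-1.575, -0.005, 0.368]
contact_force: [2.7, -7.5, 9.4]
grip_width: 0.4
```

```bash
cat > edge.py <<'E'
# sub-pixel shift of the +x runner's visible leading part between frames via trailing white corner: phase of rear/lead edges along rack y
from trk import *
from scipy.ndimage import map_coordinates
def prof(p,x,z,y0,y1):
    ys=np.arange(y0,y1,.25); acc=0
    for xx in x:
        q=np.array([px(p,[559.07+c*xx-s*yy,20.23+s*xx+c*yy,z]) for yy in ys])
        acc=acc+map_coordinates(p['img'].astype(float).mean(2),[q[:,1],q[:,0]],order=1)
    return ys,acc/len(x)
p=cap('scene')
for lab,(y0,y1) in {'rear':(-5,15),'lead':(72,95)}.items():
    for x in ([44,46,48],):
        ys,a=prof(p,x,52.5,y0,y1); print(lab,[f'{y:.0f}:{v:.0f}' for y,v in zip(ys[::4],a[::4])])
o=bot.get_obs(); d=np.array(o['tool_pos'])-[559.07,20.23,0]; print('tcp rack y',-s*d[0]+c*d[1],o['contact_force'])
E
python3 edge.py
```

```text
rear ['-5:42', '-4:77', '-3:121', '-2:152', '-1:163', '0:161', '1:170', '2:193', '3:210', '4:220', '5:219', '6:214', '7:208', '8:204', '9:208', '10:216', '11:216', '12:214', '13:211', '14:213']
lead ['72:190', '73:189', '74:190', '75:184', '76:184', '77:193', '78:198', '79:194', '80:176', '81:139', '82:104', '83:99', '84:120', '85:141', '86:152', '87:146', '88:119', '89:84', '90:56', '91:44', '92:45', '93:48', '94:47']
tcp rack y 47.04747129477711 [ 2.46 -7.37  9.89]
```

>>> {"name": "arm_command", "arguments": {"deltas": [[0, 0, 0.0005, 0], [0, 0, 0.0005, 0], [0, 0, 0.0005, 0], [0, 0, 0, 0]]}}

```text
time: 28.2
tool_pos: [546.8, 67.6, 58.8]
tcp_rot: [-1.575, -0.005, 0.368]
contact_force: [2.3, -7.5, 9.3]
grip_width: 0.5
```

```bash
python3 edge.py
```

```text
rear ['-5:44', '-4:77', '-3:122', '-2:152', '-1:162', '0:160', '1:169', '2:191', '3:211', '4:221', '5:218', '6:213', '7:209', '8:204', '9:207', '10:216', '11:216', '12:214', '13:209', '14:212']
lead ['72:189', '73:188', '74:188', '75:185', '76:184', '77:193', '78:198', '79:193', '80:175', '81:139', '82:105', '83:99', '84:116', '85:131', '86:139', '87:137', '88:118', '89:86', '90:55', '91:41', '92:43', '93:46', '94:49']
tcp rack y 48.56472772963896 [ 2.36 -7.64  9.03]
```

The box has stopped while the fingertips slide on: its edges stayed fixed to sub-pixel while the TCP went 1.5 mm. To be sure it is home and square, I'll lift off and nudge the now exposed rear face lightly at two points.

>>> {"name": "arm_command", "arguments": {"deltas": [[0, -0.003, 0, 0], [0, -0.012, 0, 0], [0, -0.02, 0, 0], [0, 0, 0, 0], [0, 0, 0, 0]]}}

```text
time: 28.75
tool_pos: [544.3, 69.2, 92.2]
tcp_rot: [-1.571, -0.0, 0.368]
contact_force: [0.2, -0.5, 0.3]
grip_width: 0.5
```

>>> {"name": "arm_command", "arguments": {"deltas": [[-0.006, 0, -0.018, 0], [-0.006, 0, -0.018, 0], [-0.006, 0, -0.018, 0], [-0.006, 0, -0.018, 0], [0, 0, 0, 0]]}}

```text
time: 29.25
tool_pos: [547.4, -8.6, 91.0]
tcp_rot: [-1.57, 0.002, 0.366]
contact_force: [0.2, 0.2, -0.5]
grip_width: 0.2
```

```bash
python3 trk.py; python3 look.py d4.png
```

```text
n 133 x mid 46.65304554863895 y range [-101.94  -18.54] slope dx/dy deg -1.1475725272273656
n 240 x mid 48.54462434811775 y range [-95.48  79.87] slope dx/dy deg -0.5972692489277919
tcp rack -20.922280064176075 -21.592009191449606 91.11101492017181 [-0.76  0.54 -0.  ]
[547.34  -7.45  91.11] [-1.57  0.    0.37] [-0.76  0.54 -0.  ]
```

View pics/d4.png

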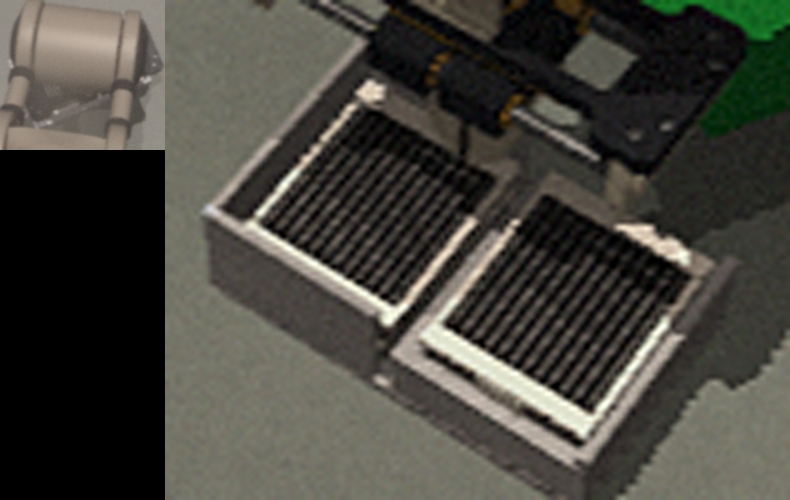

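The box lies on the ledge, parallel to the stop: its leading edge runs (590,430)–(700,290). The other boxes are in the pocket. I'll lower the fingertips behind it (over the middle box, not touching) and nudge.

>>> {"name": "arm_command", "arguments": {"deltas": [[0, 0.015, 0, 0.1], [0, 0.015, 0, 0], [0, 0.007, 0, 0], [0, 0, 0, 0], [0, 0, 0, 0]]}}

```text
time: 29.9
tool_pos: [548.1, -6.5, 55.3]
tcp_rot: [-1.571, -0.0, 0.367]
contact_force: [0.2, 0.2, 1.0]
grip_width: 0.9
```

>>> {"name": "arm_command", "arguments": {"deltas": [[0, 0, 0.002, 0], [0, 0, 0.002, 0], [0, 0, 0.002, 0], [0, 0, 0, 0]]}}

```text
time: 30.3
tool_pos: [545.7, -1.1, 55.3]
tcp_rot: [-1.571, -0.0, 0.366]
contact_force: [-0.1, 0.2, 0.0]
grip_width: 0.5
```

>>> {"name": "arm_command", "arguments": {"deltas": [[0, 0.002, 0.001, 0], [0, 0, 0.001, 0], [0, 0, 0.001, 0], [0, 0, 0.001, 0], [0, 0, 0, 0]]}}

```text
time: 30.8
tool_pos: [544.3, 2.5, 53.0]
tcp_rot: [-1.571, -0.0, 0.366]
contact_force: [-0.3, 0.2, -0.2]
grip_width: 0.4
```

>>> {"name": "arm_command", "arguments": {"deltas": [[0, 0, 0.0007, 0], [0, 0, 0.0007, 0], [0, 0, 0.0006, 0], [0, 0, 0, 0]]}}

```text
time: 31.2
tool_pos: [543.6, 4.3, 53.0]
tcp_rot: [-1.571, -0.0, 0.366]
contact_force: [-0.4, 0.5, 0.4]
grip_width: 0.7
```

>>> {"name": "arm_command", "arguments": {"deltas": [[0, 0, 0.0005, 0], [0, 0, 0.0005, 0], [0, 0, 0.0005, 0], [0, 0, 0, 0]]}}

```text
time: 31.6
tool_pos: [543.0, 5.7, 53.0]
tcp_rot: [-1.571, -0.0, 0.366]
contact_force: [0.7, 0.1, -0.4]
grip_width: 0.9
```

>>> {"name": "arm_command", "arguments": {"deltas": [[0, 0, 0.0005, 0], [0, 0, 0.0005, 0], [0, 0, 0, 0]]}}

```text
time: 31.9
tool_pos: [542.8, 6.5, 53.1]
tcp_rot: [-1.571, -0.0, 0.366]
contact_force: [0.1, -0.7, 1.1]
grip_width: 0.2
```

>>> {"name": "arm_command", "arguments": {"deltas": [[0, 0, 0.0005, 0], [0, 0, 0.0005, 0], [0, 0, 0, 0]]}}

```text
time: 32.2
tool_pos: [542.4, 7.2, 53.1]
tcp_rot: [-1.571, -0.0, 0.366]
contact_force: [0.3, -3.4, 0.3]
grip_width: 0.3
```

>>> {"name": "arm_command", "arguments": {"deltas": [[0, 0, 0.0004, 0], [0, 0, 0.0004, 0], [0, 0, 0, 0]]}}

```text
time: 32.5
tool_pos: [542.3, 7.6, 53.1]
tcp_rot: [-1.572, -0.0, 0.366]
contact_force: [0.5, -6.1, 0.2]
grip_width: 0.3
```

>>> {"name": "arm_command", "arguments": {"deltas": [[0, 0, 0.0004, 0], [0, 0, 0, 0]]}}

```text
time: 32.7
tool_pos: [542.3, 7.7, 53.2]
tcp_rot: [-1.572, -0.0, 0.366]
contact_force: [1.2, -7.5, 0.2]
grip_width: 0.6
```

The −x side is firm against the stop at 7.6 N. Now the +x side.

>>> {"name": "arm_command", "arguments": {"deltas": [[0, 0, -0.004, 0], [0.013, 0, -0.001, 0], [0.013, 0, 0, 0], [0.013, 0, 0, 0.1], [0, 0, 0, 0]]}}

```text
time: 33.2
tool_pos: [581.2, 18.7, 52.9]
tcp_rot: [-1.57, -0.001, 0.365]
contact_force: [-0.0, -0.1, -0.3]
grip_width: 0.3
```

>>> {"name": "arm_command", "arguments": {"deltas": [[0, 0, 0.001, 0], [0, 0, 0.0007, 0], [0, 0, 0.0007, 0], [0, 0, 0, 0]]}}

```text
time: 33.6
tool_pos: [578.9, 20.2, 53.1]
tcp_rot: [-1.571, 0.0, 0.364]
contact_force: [-0.1, -0.1, -0.4]
grip_width: 0.3
```

>>> {"name": "arm_command", "arguments": {"deltas": [[0, 0, 0.0005, 0], [0, 0, 0.0005, 0], [0, 0, 0, 0]]}}

```text
time: 33.9
tool_pos: [578.9, 21.1, 53.1]
tcp_rot: [-1.571, -0.0, 0.364]
contact_force: [-0.5, 0.8, 0.1]
grip_width: 0.7
```

>>> {"name": "arm_command", "arguments": {"deltas": [[0, 0, 0.0005, 0], [0, 0, 0.0005, 0], [0, 0, 0, 0]]}}

```text
time: 34.2
tool_pos: [578.8, 21.6, 53.1]
tcp_rot: [-1.572, -0.0, 0.364]
contact_force: [0.8, -3.8, -0.2]
grip_width: 0.6
```

>>> {"name": "arm_command", "arguments": {"deltas": [[0, 0, 0.0004, 0], [0, 0, 0.0004, 0], [0, 0, 0, 0]]}}

```text
time: 34.5
tool_pos: [578.8, 21.8, 53.2]
tcp_rot: [-1.572, -0.001, 0.364]
contact_force: [1.2, -6.1, 0.1]
grip_width: 0.6
```

Both sides stop at the same rack y (−5.6 mm), so the box is square and home. Backing off and lifting clear.

>>> {"name": "arm_command", "arguments": {"deltas": [[0, 0, 0.0003, 0], [0, 0, 0, 0], [0, 0, -0.003, 0], [0, 0, -0.004, 0], [0, 0, 0, 0]]}}

```text
time: 35.0
tool_pos: [580.7, 16.4, 52.9]
tcp_rot: [-1.57, -0.0, 0.364]
contact_force: [-0.1, 0.3, -0.2]
grip_width: 0.4
```

>>> {"name": "arm_command", "arguments": {"deltas": [[0, -0.02, 0, 0], [0, -0.03, 0, 0], [0, -0.04, 0, 0], [0, -0.04, 0, 0], [0, -0.02, 0, 0]]}}

```text
time: 35.5
tool_pos: [581.8, 16.8, 206.8]
tcp_rot: [-1.573, -0.005, 0.364]
contact_force: [0.7, -0.8, -0.4]
grip_width: 0.2
```

>>> {"name": "arm_command", "arguments": {"deltas": [[0, 0, 0.04, 0], [0, 0, 0.04, 0], [0, 0, 0.04, 0], [0, 0, 0.04, 0], [0, 0, 0.04, 0]]}}

```text
time: 36.0
tool_pos: [508.4, 205.0, 203.1]
tcp_rot: [-1.57, 0.0, 0.364]
contact_force: [0.2, -0.7, 0.2]
grip_width: 0.5
```

>>> {"name": "arm_command", "arguments": {"deltas": [[0, 0, 0.04, 0], [0, 0, 0.04, 0], [0, 0, 0.04, 0], [0, 0, 0, 0], [0, 0, 0, 0]]}}

```text
time: 36.5
tool_pos: [466.0, 316.3, 202.9]
tcp_rot: [-1.571, 0.0, 0.367]
contact_force: [0.1, -0.2, -0.1]
grip_width: 0.6
```

```bash
python3 trk.py; python3 - <<'E'
from trk import *
p=cap('top','top_end.png')
# white runner pixels in top view, split by box; rectify to rack frame and min-area rect
for nm,z,yr in (('top',52.5,(-3,90)),('mid',38,(-100,-8))):
    im=p['img']; h=im.astype(int); m=(h.min(2)>190)
    vs,us=np.nonzero(m); R=np.array([rack(p,(u,v),z) for u,v in zip(us,vs) if 225<u<335 and 210<v<305])
    # dark panel is more distinct
    m2=(h.max(2)<130); vs,us=np.nonzero(m2); D=np.array([rack(p,(u,v),z-2) for u,v in zip(us,vs) if 225<u<335 and 210<v<305])
    D=D[(abs(D[:,0])<45)&(D[:,1]>yr[0]+6)&(D[:,1]<yr[1]-6)]
    print(nm,len(D),cv2.minAreaRect(D.astype(np.float32)),D.mean(0))
for t in ('cup','shuttle_a','tube'):
    for n in ('top','scene'):
        q=cap(n)
        for d in vision.find_in(q,t)[:2]: print(n,t,round(d['confidence'],2),w(q,d['xyz']))
o=bot.get_obs();print(o['time'],o['tool_pos'],o['contact_force'])
E
```

```text
n 133 x mid 46.65304554863895 y range [-101.94  -18.54] slope dx/dy deg -1.1475725272273656
n 223 x mid 48.421680020881105 y range [-97.79  79.87] slope dx/dy deg -0.41559695252604045
tcp rack 20.112217585241694 308.68109006255344 202.89151302581894 [ 0.16 -0.11  0.2 ]
top 768 ((3.5730743408203125, 42.657352447509766), (65.47122192382812, 73.82161712646484), 89.95266723632812) [ 3.89 43.9 ]
mid 865 ((0.5264129638671875, -54.22953414916992), (74.84746551513672, 66.03340911865234), 0.24471788108348846) [  0.   -54.11]
top cup 0.88 [687.87 341.07  44.89]
scene cup 0.79 [667.51 321.35  38.36]
scene cup 0.25 [597.92   7.1   36.18]
top shuttle_a 0.92 [425.28 314.73  31.73]
top shuttle_a 0.71 [ 554.65 -276.6    33.65]
scene shuttle_a 0.79 [444.59 327.65  33.88]
scene shuttle_a 0.7 [580.23 -28.41  35.71]
top tube 0.69 [ 538.57 -460.41   61.96]
scene tube 0.59 [ 565.94 -453.01   52.2 ]
37.2 [466.73 315.44 203.05] [-0.04  0.22 -0.91]
```

```bash
python3 -c "
from plant import job
print(job.close_job())"
```

```text
the job is handed in; nothing more can be done
None
```

The top box is on the ledge against the end stop and let go of, and I handed the job in at about 37 s of the 72 s allowed.

**How it went:**
- **First drag:** this failed. After about 8–9 mm the box turned 3–4° and jammed between the side walls, and the shut fingertips slipped over its lid and off its leading edge.
- **Second drag:** I nudged the box square and dragged it again, pressing about 9–12 N. It slid onto the ledge and dropped flat; lid height fell 1.5 mm, as expected.
- **Seating:** the box stopped while the fingertips kept sliding. I then pushed its rear face lightly (6–8 N) at x = ±20 mm; both sides stopped firmly at the same rack y (−5.6 mm).

**Last checks:**
- **Top box:** its lid panel measured at rack y = 42.7 mm against 43 for home, turned less than 0.1°, and about 3 mm off centre in x. A cruder check on the scene view's lid runner read 0.7° different from the start.
- **Middle box:** at rack (0.5, −54.2) mm, turned 0.2°, so still in place. The low box is hidden below it, and I did not check it separately.
- **Cup, shuttlecocks and tube:** the same positions as at the start, within the detector's scatter. One detection near the rack was labelled as a shuttlecock and is false.
- **Force:** the highest reading of total robot contact was about 15 N, against the 16 N crack limit. Forces were only read at the end of each move, so brief peaks in between were not seen.

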